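Check a copper flower in the swivel mirror

TASK

First take the rejected copper flower that stands in front of the mirror out of the line of sight and drop it into the wire reject basket. Then turn the swivel mirror by its orange grip until the red aiming line it throws on the bench runs through the middle of the blue bead of the flower on the wooden clamp, so that the bench camera sees the bead in the mirror. The mirror springs back if let go, so finish still holding it steadily at that angle, and leave the jar, cone, spool and pliers where they are.

Things in the scene. Friction and masses are not known exactly. Their poses are not given: they have to be found in the camera images.
- reject_mid (a point): Loose rejected flower, 92 mm tall, standing upright on the bench between the mirror and the blue bead, 90 mm from the mirror's axis; this point is its centre, 46 mm above its foot, z up along it. Round brass foot of 44 mm diameter, six copper petals (59 mm across) at 44 to 47 mm above the foot, and above them a white upright cylinder of 18 mm diameter from 47 to 92 mm above the foot, by which it is best gripped from above. About 80 g.
- basket_in (a point): Fixed wire reject basket, open on top, 180 mm (its x) by 140 mm (its y) outside, walls 4 mm thick, rim 70 mm above the bench; this point is the centre of its inner floor, 4 mm above the bench.
- mirror_grip (a point): Orange grip bar on top of the swivel mirror: 12 mm thick along its x, 44 mm long along its y, from 88 to 122 mm above the bench; this point lies in the bar's middle, 110 mm above the bench. Its x axis is the way that the mirror looks (horizontal). The mirror below it (56 mm wide, 54 mm high, 33 to 87 mm above the bench) turns about an upright axis 4 mm in front of this point along x; the reflecting face lies on that axis.
- mirror (a joint): Turn of the mirror in rad, growing anticlockwise seen from above, 0 to 1.4. At 0 it is parked and looks straight at the camera lens. A weak spring (0.02 N m at 0, 0.09 N m at 1.4) turns it back to 0 when it is let go.
- sightline: Red aiming line that the camera throws, by way of the mirror, on the bench: 3 mm wide, from 45 to 250 mm from the mirror's axis. Look only, cannot be touched. Origin on the mirror's axis at bench height, x along the line outwards, z up. It points at the lens when the mirror is parked and turns twice as far as the mirror, the same way. A second fixed red line runs on the stand from camera to mirror.
- marker (a point): Centre of the blue bead, 24 mm diameter, 60 mm above the bench, on a copper flower (70 mm across) fixed to a wooden clamp, 165 mm from the mirror's axis. It lies 1.05 to 2.0 rad anticlockwise (from above, about the mirror's axis) from the direction of the lens.
- lens (a point): Middle of the front of the bench camera's lens, 60 mm above the bench, 150 mm from the mirror's axis; the x axis points from the mirror's axis to the lens. The black camera behind it is fixed, 55 x 46 x 46 mm, its top 83 mm above the bench.
- jar: Bystander: glass jar, white cap, 52 mm diameter, 60 mm tall, origin under its centre.
- cone: Bystander: turned wooden cone, 64 mm diameter at its foot, 80 mm tall, origin under its centre.
- spool: Bystander: spool of copper wire, 56 mm diameter, 50 mm tall, origin under its centre.
- pliers: Bystander: pliers lying along their x, about 150 mm long, 40 mm wide, 14 mm high, origin under their middle.

How it is judged:
On the way, in this order (a step that is already met when the one before it is completed fails the run):
1. the rejected flower lies in the basket, let go (x of reject_mid in the frame of basket_in between -0.085 and 0.085 m and y of reject_mid in the frame of basket_in between -0.065 and 0.065 m and z of reject_mid in the frame of basket_in between -0.005 and 0.068 m and contact force between the fingers and reject below 0.1 N and linear speed of reject below 0.05 m/s), for 0.2 s.
2. the fingers hold the mirror so that the red line runs through the bead (y of marker in the frame of sightline between -0.012 and 0.012 m and x of marker in the frame of sightline above 0.05 m and contact force between the fingers and mirror above 1 N and velocity of joint mirror between -0.1 and 0.1 rad/s), for 0.3 s.
At the end, for the whole second after the job is handed in: Reject at rest in the basket (centre inside the walls, at most 68 mm above its floor), not touched by the fingers; red line within 12 mm of the bead's centre seen from above, on the bead's side; fingers press the mirror with over 1 N; mirror still (under 0.1 rad/s) (all of step 1 and all of step 2); the arm keeps its last pose, push and grip.
It fails at once if the paint jar is moved by more than 30 mm or tipped over (distance of jar from where it was at the start of the episode above 0.03 m or angle between jar's own z axis and vertical above 0.6 rad).
It fails at once if the wooden cone is moved by more than 30 mm or tipped over (distance of cone from where it was at the start of the episode above 0.03 m or angle between cone's own z axis and vertical above 0.6 rad).
It fails at once if the wire spool is moved by more than 30 mm or tipped over (distance of spool from where it was at the start of the episode above 0.03 m or angle between spool's own z axis and vertical above 0.6 rad).
It fails at once if the pliers are moved by more than 30 mm or tipped over (distance of pliers from where it was at the start of the episode above 0.03 m or angle between pliers's own z axis and vertical above 0.6 rad).
It also fails if it takes over 53 s, if anything falls off the work surface, if the arm or the gripper's body presses on something with over 40 N, if the wrist force passes 120 N, or if a joint passes its speed limit or range.

ROBOT

A 6-joint arm with a two-finger parallel gripper is mounted at the origin on the work surface. World frame = base frame: x ahead of the robot, y to its left, z up, the work surface at z = 0. Lengths are in m, angles in rad, forces in N, time in s.
With the tool pointing down it reaches from about 0.35 to 0.975 m from the base axis. Payload 4.9 kg.
Tool frame: the origin (TCP) lies on the mounting face of the last link; the fingertips stand 173 mm ahead of it and the grasp point (between the pads) lies ctrl.pinch_z ahead of it (ctrl.pinch_z is the distance from the TCP to the grasp point, in m); z points along the fingers, y is the line along which they close (so a half turn about z gives the same grasp; the last joint's range is limited). The gripper opens to 85 mm and grips with 20 to 120 N. Pads are 22 mm wide; open, the fingers measure 114 mm over their backs; the gripper's body (76 mm by 85 mm) begins 54 mm behind the grasp point. The pads swing forward as they close: fully open they stand 13 mm farther back than shut.
Start: joints at [-1.443, 0.053, 1.613, -0, 1.476, -0.119], TCP at [0.153, -0.606, 0.405] pointing down, gripper open.
Joint ranges: [-3.01, 3.01], [-1.01, 2.22], [0.06, 2.58], [-1.02, 4.17], [0.09, 2.62], [-3.14, 3.14]. Speed limits (rad/s): [2.57, 2.57, 3.14, 3.14, 3.14, 3.14].

INTERFACE

Orientations are given as a rotation vector (axis times angle).
In Python, from station import telemetry, eyes, ctrl gives the robot as it stands.
- The arm moves only by the tool apply_moves, never from a script. Its argument "plan" is a list of rows, each a list of 5 numbers: the finger opening in m, from 0 to 0.0854, then the shift along the tool's x, y, z in m, then the turn about the tool's z in rad. In form: [[jaw, x, y, z, roll], ...]. A call has 1 to 12 rows; each row is the pose to reach, as a shift and turn from the pose commanded when the call began, along the tool's axes at that moment; what a row does not reach only later rows make up. A row lasts 1/12 s, in which the tool goes at most 41.7 mm and 7.16 degrees, less where a joint would pass 70% of its speed; a pose out of reach is approached as far as the arm can. A call with a gripper value outside its range is refused whole. The fingers move at their own pace and stop on an object; "newtons" is the grip in N (left out, the last holds). Time passes only in rows, so rows that repeat a pose let the fingers close. It gives the time, the measured TCP pose, the force, the opening and the grip force at its end, in the units of the state.
- telemetry.get_obs(): the state, without advancing time (a new reading comes with each control period).
- eyes.get_image(name): name is "side" or "top" or "wrist"; returns a dict with "img" (400x640x3 uint8, blue, green, red), "range_z" (400x640 float32, m along the optical axis (not along the pixel's ray), 0 where there is no reading), "K" (3x3 intrinsics, pixels), "dist_coeffs" ([k1, k2, p1, p2, k3] as OpenCV has them; the pictures are not rectified), "pose" (4x4, takes a point from camera to world coordinates); the wrist camera has in their place "hand_eye" (4x4, takes a point from camera to tool coordinates, whose origin is the TCP and whose axes are the flange's). Camera axes: x right, y down, z forward; pixel columns grow to the right and rows downward; lengths in m; the calibration is good to about 2 mm. A picture is of the moment at which its call begins: read the wrist's pose just before it.
- ctrl.finish_job(): hands the job in; it is judged then, once.
Trained networks look in a picture, given as the dict that the camera call returned (one of the last four; its "shot" number tells which), for a name from the list of things; names that differ only in an ending like _2 or _b are one class to them, and where a whole thing is asked for, a point or a joint stands for the part that bears it (a point fixed in the world has none). Each returns a list of dicts, best first, with "confidence" (0 to 1); they miss things now and then, are a little off and sometimes report something else, mostly with a low value. They report only what shows in the picture. A call takes as long as a camera call.
- eyes.search_frame(thing, picture): "box" ([left, top, right, bottom] in pixels, round what is visible of it).
- eyes.outline_of(thing, picture): "region" (400x640 bool, what is visible of it) and "box" ([left, top, right, bottom] in pixels, round what is visible of it).
- eyes.tip_of(thing, picture): "point" ([column, row] in pixels: a listed point, or the origin of a listed thing).
The state is a dict: "t": time; "q": joint angles; "dq": joint speeds; "effort": joint torques, N m; "tool_pos": TCP position; "tool_rot": TCP orientation; "contact_force": force on the tool from outside, world axes, zero at the start; "wrist_torque": the same for the moment, N m; "opening": finger opening in m; "grip_force": force on a finger pad.
Only numpy, scipy, OpenCV 4.12 (cv2) and the standard library are available. Lean on these libraries where they do the work, as an engineer would, in place of code of your own. Each camera call takes 0.05 s, during which the arm holds its last target. There are 200 camera calls.

## Working session

There is one attempt and no reset: what is moved stays moved. The work goes in short steps, Python scripts to look and compute and a tool call to move; the robot and the scene stay as the last step left them, time stands still between calls to the robot, and variables do not carry over. Pictures are saved under pics/ and viewed, at most 10 in all, crops included, and the job is handed in when it is done.

Besides the shell and the picture viewer there is one more tool, called after "Emit:" as name(argument=value, ...) on one line, values as JSON. apply_moves: Moves the arm, as the interface text tells. Its arguments: {"type":"object","properties":{"plan":{"type":"array","items":{"type":"array","items":{"type":"number"}}},"newtons":{"type":"number"}},"required":["plan"]}

```bash
mkdir -p pics
cat > h.py <<'E'
import numpy as np, cv2
from station import telemetry, eyes, ctrl
from scipy.spatial.transform import Rotation as R
def T():
    o=telemetry.get_obs(); M=np.eye(4); M[:3,:3]=R.from_rotvec(o["tool_rot"]).as_matrix(); M[:3,3]=o["tool_pos"]; return M
def shot(n):
    W=T() if n=="wrist" else None
    p=eyes.get_image(n); p["W"]=W@p["hand_eye"] if n=="wrist" else np.array(p["pose"]); return p
def ray(p,uv):
    d=cv2.undistortPoints(np.array([[uv]],float),p["K"],np.array(p["dist_coeffs"]))[0,0]
    return p["W"][:3,:3]@np.array([d[0],d[1],1]), p["W"][:3,3]
def at_z(p,uv,z):
    d,o=ray(p,uv); return o+d*(z-o[2])/d[2]
def proj(p,X):
    M=np.linalg.inv(p["W"]); c=M[:3,:3]@np.array(X)+M[:3,3]
    return cv2.projectPoints(c.reshape(1,1,3),np.zeros(3),np.zeros(3),p["K"],np.array(p["dist_coeffs"]))[0].ravel()
E
python3 - <<'E'
from h import *
o=telemetry.get_obs(); print(o, ctrl.pinch_z)
Z=dict(reject_mid=.046,basket_in=.004,mirror_grip=.11,marker=.06,lens=.06,jar=0,cone=0,spool=0,pliers=0)
for n in("top","side"):
    p=shot(n); cv2.imwrite(f"pics/{n}0.png",p["img"]); print(n,p["W"][:3,3])
    for k,z in Z.items():
        r=eyes.tip_of(k,p)[:2]
        for a in r: print(k,round(a["confidence"],2),np.round(a["point"]),np.round(at_z(p,a["point"],z),3))
E
```

```text
{'t': 0.0, 'q': array([-1.44302369e+00,  5.33675736e-02,  1.61429239e+00,  2.69091680e-05,
        1.47601032e+00, -1.19006499e-01]), 'dq': array([-8.44930029e-05, -4.96263050e-04, -5.35382764e-04, -5.90949538e-04,
        5.85933950e-04, -1.43538895e-03]), 'effort': array([ 3.49171478e-04, -3.93669283e+01, -3.70179391e+01, -9.88641233e-06,
        6.91876077e-03, -9.69412497e-07]), 'tool_pos': array([ 0.15264116, -0.60579838,  0.40345697]), 'tool_rot': array([-3.11564619e+00, -3.86397145e-01, -2.77518861e-05]), 'contact_force': array([ 0.55745604,  0.00512176, -0.16830398]), 'wrist_torque': array([-0.03133515, -0.02003342,  0.01861394]), 'grip_force': 0.0, 'opening': 0.08522840394314786} 0.1547
top [ 0.42447881 -0.03711982  1.03461082]
reject_mid 0.62 [236. 183.] [0.621 0.172 0.046]
basket_in 0.81 [445. 220.] [ 0.533 -0.356  0.004]
mirror_grip 0.81 [248. 215.] [0.533 0.129 0.11 ]
marker 0.66 [219. 158.] [0.68  0.212 0.06 ]
lens 0.78 [313. 214.] [ 0.543 -0.02   0.06 ]
lens 0.31 [343. 290.] [ 0.364 -0.091  0.06 ]
jar 0.58 [177. 273.] [0.4   0.321 0.   ]
cone 0.87 [323. 121.] [ 0.799 -0.045  0.   ]
spool 0.71 [340. 289.] [ 0.362 -0.087  0.   ]
pliers 0.6 [418. 129.] [ 0.777 -0.296  0.   ]
side [0.26713989 0.4828117  0.72099463]
reject_mid 0.89 [257. 258.] [0.611 0.169 0.046]
basket_in 0.48 [257. 179.] [ 0.791 -0.046  0.004]
mirror_grip 0.61 [294. 243.] [0.539 0.132 0.11 ]
marker 0.75 [219. 250.] [0.682 0.206 0.06 ]
marker 0.4 [256. 182.] [0.746 0.004 0.06 ]
lens 0.79 [336. 210.] [ 0.536 -0.028  0.06 ]
jar 0.89 [300. 384.] [0.399 0.32  0.   ]
jar 0.48 [393. 150.] [ 0.54  -0.367  0.   ]
cone 0.63 [256. 181.] [ 0.791 -0.043  0.   ]
spool 0.77 [410. 240.] [ 0.363 -0.089  0.   ]
pliers 0.6 [316. 136.] [ 0.765 -0.295  0.   ]
```

View pics/top0.png

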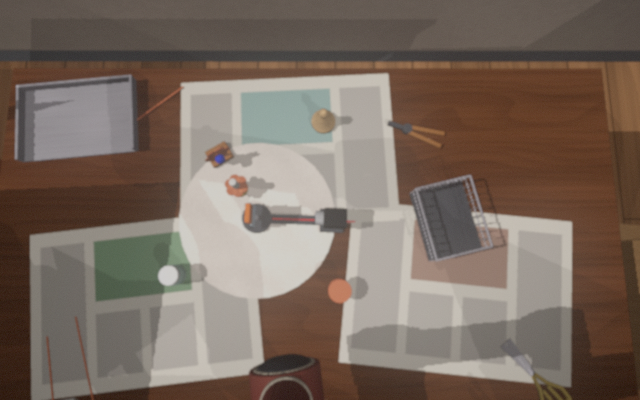

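View pics/side0.png

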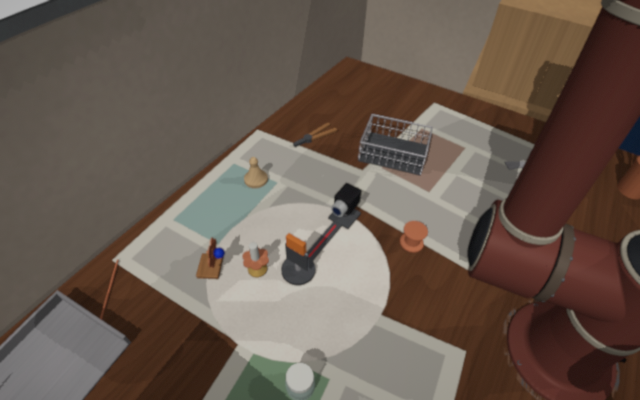

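The top view shows the basket at (450,218), reject at (236,184), grip at (248,213), lens at about (318,218) and bead at (219,158). The side view agrees: reject (257,258), grip (296,243), bead (219,253). The networks' basket_in in the side view is wrong, since it landed on the cone.

```bash
cat >> h.py <<'E'
def togo(xy,z=None,yaw=None):
    """shift in tool axes to bring the grasp point to xy,z; roll so that tool y (mod pi) has world yaw"""
    M=T(); g=M[:3,3]+M[:3,2]*ctrl.pinch_z
    t=np.array([xy[0],xy[1],g[2] if z is None else z]); s=M[:3,:3].T@(t-g)
    y=np.arctan2(M[1,1],M[0,1]); r=None
    if yaw is not None: r=-((yaw-y+np.pi/2)%np.pi-np.pi/2)
    print("grasp",g.round(4),"tooly",round(y,3),"shift",s.round(4),"roll",r, "q",telemetry.get_obs()["q"].round(2)); return s
E
python3 -c "
from h import *
print(T().round(3)); togo((.616,.170),.25,np.deg2rad(119))"
```

```text
[[ 0.97   0.244  0.     0.153]
 [ 0.244 -0.97  -0.    -0.606]
 [-0.     0.    -1.     0.405]
 [ 0.     0.     0.     1.   ]]
grasp [ 0.1527 -0.6061  0.2501] tooly -1.324 shift [ 0.6389 -0.6394 -0.    ] roll -0.259325979282373 q [-1.44  0.05  1.61  0.    1.48 -0.12]
```

Emit:
apply_moves(plan=[[0.085,0.029,-0.029,0,0],[0.085,0.058,-0.058,0,0],[0.085,0.087,-0.087,0,0],[0.085,0.116,-0.116,0,0],[0.085,0.145,-0.145,0,0],[0.085,0.174,-0.174,0,0],[0.085,0.203,-0.203,0,0],[0.085,0.232,-0.232,0,0],[0.085,0.261,-0.261,0,0],[0.085,0.29,-0.29,0,0],[0.085,0.319,-0.319,0,0],[0.085,0.319,-0.319,0,0]])

```text
t: 2.0
tool_pos: [0.3863, -0.2137, 0.405]
tool_rot: [-3.114, -0.4, -0.004]
contact_force: [0.6, -0.4, 0.2]
opening: 0.085
grip_force: 0.0
```

Emit:
apply_moves(plan=[[0.085,0.029,-0.029,0,0],[0.085,0.058,-0.058,0,0],[0.085,0.087,-0.087,0,0],[0.085,0.116,-0.116,0,0],[0.085,0.145,-0.145,0,0],[0.085,0.174,-0.174,0,0],[0.085,0.203,-0.203,0,0],[0.085,0.232,-0.232,0,0],[0.085,0.25,-0.25,0,0],[0.085,0.26,-0.26,0,0],[0.085,0.26,-0.26,0,0],[0.085,0.26,-0.26,0,0]])

```text
t: 3.0
tool_pos: [0.5727, 0.0965, 0.4045]
tool_rot: [3.117, 0.387, -0.002]
contact_force: [0.5, 0.1, 0.0]
opening: 0.0849
grip_force: 0.0
```

Run:
```python
from h import *
togo((.616,.170),.2,np.deg2rad(119))
Z=dict(reject_mid=.046,mirror_grip=.11,marker=.06,lens=.06)
p=shot("wrist"); cv2.imwrite("pics/w1.png",p["img"]); print(p["W"][:3,3])
for k,z in Z.items():
    for a in eyes.tip_of(k,p)[:2]: print(k,round(a["confidence"],2),np.round(a["point"]),np.round(at_z(p,a["point"],z),4))
```

```text
grasp [0.5726 0.0964 0.2498] tooly -1.324 shift [ 0.0602 -0.0608  0.0497] roll -0.2588992548130964 q [ 0.04 -0.05  1.72 -0.    1.48  1.36]
[0.65041383 0.11503922 0.37421471]
reject_mid 0.93 [253. 110.] [0.6164 0.1689 0.046 ]
mirror_grip 0.92 [270. 224.] [0.5399 0.1289 0.11  ]
marker 0.6 [214.  21.] [0.6804 0.2115 0.06  ]
lens 0.71 [432. 248.] [ 0.5322 -0.0259  0.06  ]
```

View pics/w1.png

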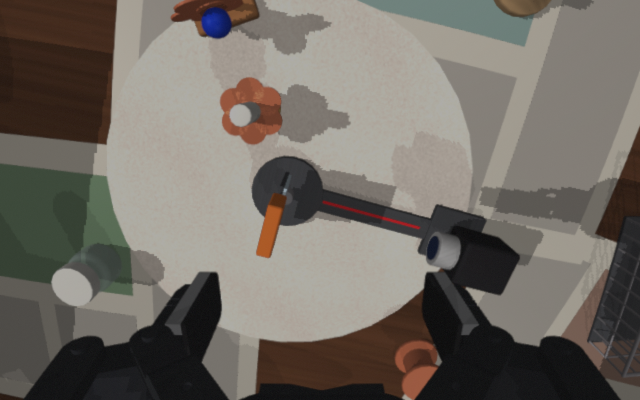

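The wrist view shows the reject's white top at (241,115), bar at (270,226), bead at (216,22), and the pedestal disc centred at (288,190). All agree with the networks. Next is the grasp from above.

Emit:
apply_moves(plan=[[0.085,0.03,-0.028,0,-0.11],[0.085,0.059,-0.059,0,-0.22],[0.085,0.059,-0.059,0.01,-0.26],[0.085,0.059,-0.059,0.04,-0.26],[0.085,0.059,-0.059,0.075,-0.26],[0.085,0.059,-0.059,0.11,-0.26],[0.085,0.059,-0.059,0.14,-0.26],[0.085,0.059,-0.059,0.165,-0.26],[0.085,0.059,-0.059,0.176,-0.26],[0.085,0.059,-0.059,0.176,-0.26],[0.0,0.059,-0.059,0.176,-0.26],[0.0,0.059,-0.059,0.176,-0.26]], newtons=40)

```text
t: 4.25
tool_pos: [0.6166, 0.1683, 0.2313]
tool_rot: [3.041, 0.787, 0.006]
contact_force: [0.4, 0.0, 1.5]
opening: 0.0634
grip_force: 0.0
```

Emit:
apply_moves(plan=[[0.0,0,0,0,0],[0.0,0,0,0,0],[0.0,0,0,0,0],[0.0,0,0,0,0],[0.0,0,0,0,0],[0.0,0,0,0,0]])

```text
t: 4.75
tool_pos: [0.6157, 0.1686, 0.2293]
tool_rot: [3.041, 0.788, 0.001]
contact_force: [-1.1, 0.9, 1.7]
opening: 0.017
grip_force: 39.3
```

Gripped (17 mm opening, 39 N). Now lift and measure the basket more closely.

Emit:
apply_moves(plan=[[0.0,0,0,-0.02,0],[0.0,0,0,-0.05,0],[0.0,0,0,-0.085,0],[0.0,0,0,-0.12,0],[0.0,0,0,-0.15,0],[0.0,0,0,-0.16,0],[0.0,0,0,-0.16,0]])

```text
t: 5.33
tool_pos: [0.6162, 0.1686, 0.393]
tool_rot: [3.04, 0.788, 0.011]
contact_force: [1.2, 0.3, -0.7]
opening: 0.0167
grip_force: 39.0
```

Run:
```python
from h import *
p=shot("top")
r=eyes.outline_of("basket_in",p) ; print([ (a["confidence"],a["box"]) for a in r])
for a in eyes.tip_of("basket_in",p)[:2]: print(a["confidence"],a["point"],at_z(p,a["point"],.004))
# inner floor by eye: dark rectangle in pics/top0
for uv in [(415,195),(470,178),(493,246),(431,259)]: print(at_z(p,uv,.07).round(3))
o=telemetry.get_obs(); print(o["opening"],o["grip_force"])
togo((.533,-.356),.23,None)
```

```text
[(0.85, [408.1, 175.1, 489.7, 265.0]), (0.75, [225.0, 158.8, 234.6, 183.4])]
0.97 [445.9, 220.4] [ 0.53298903 -0.35743059  0.004     ]
[ 0.587 -0.265  0.07 ]
[ 0.629 -0.4    0.07 ]
[ 0.466 -0.445  0.07 ]
[ 0.435 -0.298  0.07 ]
0.01670492098783946 39.042221903800964
grasp [0.6143 0.1683 0.231 ] tooly -1.064 shift [-0.3255  0.419   0.0017] roll None q [0.15 0.09 1.6  0.   1.45 1.21]
```

Emit:
apply_moves(plan=[[0.0,-0.012,0.016,0,0],[0.0,-0.03,0.039,0,0],[0.0,-0.05,0.064,0,0],[0.0,-0.07,0.09,0,0],[0.0,-0.09,0.116,0,0],[0.0,-0.11,0.142,0,0],[0.0,-0.13,0.167,0,0],[0.0,-0.15,0.193,0,0],[0.0,-0.17,0.219,0,0],[0.0,-0.185,0.238,0,0],[0.0,-0.195,0.251,0,0],[0.0,-0.2,0.257,0,0]])

```text
t: 6.48
tool_pos: [0.5644, -0.1552, 0.3851]
tool_rot: [-3.039, -0.783, 0.007]
contact_force: [-0.4, -0.1, 0.0]
opening: 0.0169
grip_force: 39.1
```

Emit:
apply_moves(plan=[[0.0,-0.012,0.016,0,0],[0.0,-0.03,0.039,0,0],[0.0,-0.05,0.064,0,0],[0.0,-0.07,0.09,0,0],[0.0,-0.09,0.116,0,0],[0.0,-0.11,0.142,0,0],[0.0,-0.12,0.155,0,0],[0.0,-0.125,0.161,0,0],[0.0,-0.125,0.161,0,0],[0.0,-0.125,0.161,0,0]])

```text
t: 7.32
tool_pos: [0.5345, -0.3538, 0.3877]
tool_rot: [-3.039, -0.788, 0.001]
contact_force: [-0.2, 0.7, -0.1]
opening: 0.0171
grip_force: 39.2
```

Run:
```python
from h import *
togo((.532,-.355),.093,None)
p=shot("side"); a=p["img"][90:230,320:480]
q=shot("top"); b=q["img"][150:290,380:540]
cv2.imwrite("pics/b1.png",cv2.resize(np.hstack([a,b]),None,fx=2.4,fy=2.4))
```

```text
grasp [ 0.5343 -0.3534  0.233 ] tooly -1.063 shift [-0.0028  0.0005  0.14  ] roll None q [-0.7   0.1   1.59  0.    1.45  0.36]
```

View pics/b1.png

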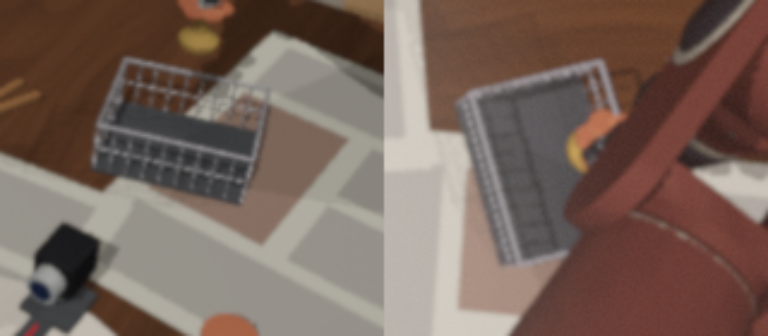

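The held flower (foot at crop (200,38) in the side view, (580,150) in the top view) hangs above the basket, shifted outward only by its height. I'll lower it and let go.

Emit:
apply_moves(plan=[[0.0,-0.002,0,0.02,0],[0.0,-0.002,0,0.05,0],[0.0,-0.002,0,0.08,0],[0.0,-0.002,0,0.11,0],[0.0,-0.002,0,0.13,0],[0.0,-0.002,0,0.14,0],[0.0,-0.002,0,0.14,0],[0.0,-0.002,0,0.14,0],[0.06,-0.002,0,0.14,0],[0.06,-0.002,0,0.14,0],[0.06,-0.002,0,0.14,0],[0.06,-0.002,0,0.14,0]])

```text
t: 8.42
tool_pos: [0.5329, -0.356, 0.2504]
tool_rot: [3.039, 0.787, 0.002]
contact_force: [-0.1, 0.6, 0.6]
opening: 0.0598
grip_force: 0.0
```

Emit:
apply_moves(plan=[[0.06,0,0,0,0],[0.06,0,0,0,0],[0.06,0,0,-0.02,0],[0.06,0,0,-0.05,0],[0.06,0,0,-0.085,0],[0.06,0,0,-0.12,0],[0.06,0,0,-0.14,0],[0.06,0,0,-0.14,0],[0.06,0,0,-0.14,0]])

```text
t: 9.17
tool_pos: [0.5327, -0.3559, 0.3909]
tool_rot: [3.038, 0.787, 0.004]
contact_force: [-0.4, 0.4, -1.3]
opening: 0.0597
grip_force: 0.0
```

Run:
```python
from h import *
p=shot("side"); a=p["img"][90:230,320:480]
for r in eyes.tip_of("reject_mid",p)[:2]: print(r["confidence"],r["point"],at_z(p,r["point"],.05))
q=shot("wrist"); cv2.imwrite("pics/b2.png",np.hstack([cv2.resize(a,(400,350)),cv2.resize(q["img"],(400,350))]))
for r in eyes.tip_of("reject_mid",q)[:2]: print(r["confidence"],r["point"],at_z(q,r["point"],.05))
togo((.537,.129),.233,np.deg2rad(-90))
```

```text
0.55 [395.2, 137.8] [ 0.53836345 -0.36091911  0.05      ]
0.97 [326.9, 182.5] [ 0.53315378 -0.3605769   0.05      ]
grasp [ 0.5316 -0.355   0.2314] tooly -1.064 shift [ 2.396e-01 -4.205e-01 -3.000e-04] roll 0.5067681113433946 q [-0.71  0.1   1.59 -0.    1.45  0.36]
```

View pics/b2.png

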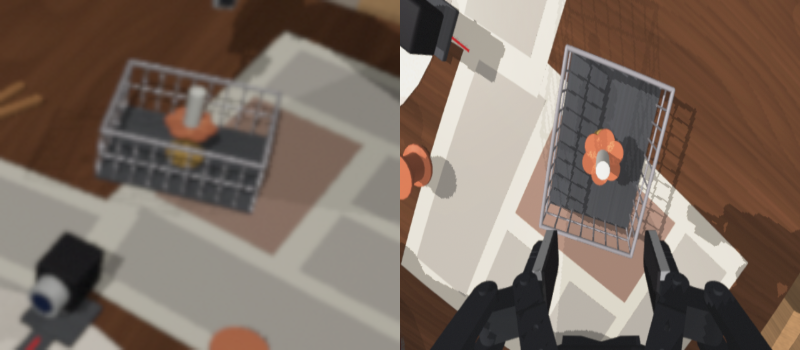

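The flower stands upright in the basket at side crop (195,125) and wrist crop (603,160), with the fingers clear. Next is the mirror.

Emit:
apply_moves(plan=[[0.06,0.01,-0.02,0,0],[0.06,0.023,-0.05,0,0.08],[0.06,0.038,-0.08,0,0.16],[0.06,0.052,-0.11,0,0.24],[0.06,0.066,-0.14,0,0.32],[0.06,0.08,-0.17,0,0.4],[0.06,0.094,-0.2,0,0.46],[0.06,0.108,-0.23,0,0.5],[0.06,0.123,-0.26,0,0.5],[0.06,0.137,-0.29,0,0.5],[0.06,0.15,-0.32,0,0.5],[0.06,0.15,-0.32,0,0.5]])

```text
t: 10.37
tool_pos: [0.5073, 0.001, 0.3869]
tool_rot: [-3.139, -0.019, 0.005]
contact_force: [0.4, -1.0, 0.2]
opening: 0.0602
grip_force: 0.0
```

```bash
python3 -c "
from h import *
togo((.50,.13),.233,np.deg2rad(-90))"
```

```text
grasp [0.5068 0.0014 0.2322] tooly -1.559 shift [-0.0053 -0.1287 -0.0004] roll 0.012142691152898788 q [-0.15 -0.22  1.9   0.    1.47  1.41]
```

Emit:
apply_moves(plan=[[0.06,0,-0.03,0,0],[0.06,-0.002,-0.065,0,0],[0.06,-0.004,-0.1,0,0],[0.06,-0.005,-0.12,0,0],[0.06,-0.005,-0.129,0,0],[0.06,-0.005,-0.129,0,0],[0.06,-0.005,-0.129,0,0]])

```text
t: 10.95
tool_pos: [0.5025, 0.1253, 0.3878]
tool_rot: [3.141, 0.011, -0.002]
contact_force: [0.7, -0.2, -0.1]
opening: 0.0604
grip_force: 0.0
```

Run:
```python
from h import *
p=shot("wrist"); cv2.imwrite("pics/w3.png",p["img"]); P={}
for k,z in dict(mirror_grip=.11,marker=.06,lens=.06).items():
    for a in eyes.tip_of(k,p)[:1]:
        P[k]=at_z(p,a["point"],z); print(k,round(a["confidence"],2),np.round(a["point"]),P[k].round(4))
hsv=cv2.cvtColor(p["img"],cv2.COLOR_BGR2HSV)
m=cv2.inRange(hsv,(6,170,110),(18,255,255)); n,l,s,c=cv2.connectedComponentsWithStats(m)
i=1+s[1:,4].argmax(); ys,xs=np.nonzero(l==i)
w=np.array([at_z(p,(x,y),.122)[:2] for x,y in zip(xs[::5],ys[::5])]); print("orange",s[i],w.mean(0)); 
box=cv2.minAreaRect((w*1000).astype(np.float32)); print(box)
togo((.537,.129),.11,np.deg2rad(-90))
```

```text
mirror_grip 0.71 [498. 151.] [ 0.5412 -0.0006  0.11  ]
lens 0.97 [498. 149.] [ 0.5344 -0.0264  0.06  ]
orange [ 307  123   19   64 1078] [0.53949642 0.12813931]
((538.728759765625, 128.07241821289062), (11.26792049407959, 42.45191955566406), 88.02070617675781)
grasp [0.5026 0.1246 0.2339] tooly -1.566 shift [ 0.0344 -0.0043  0.1238] roll 0.004899735019105789 q [ 0.1  -0.2   1.88 -0.    1.46  1.67]
```

View pics/w3.png

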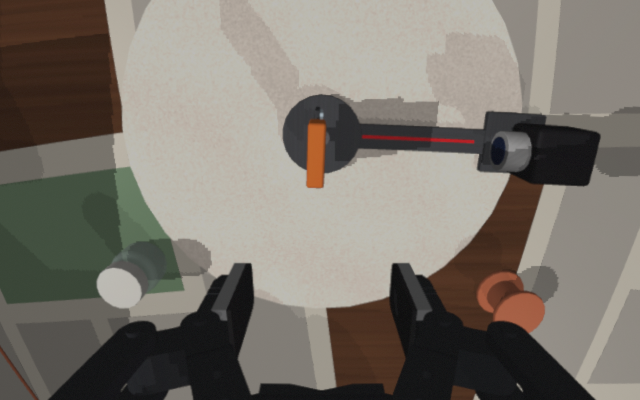

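The bar is at (316,155), spanning (318,122) to (316,187); the lens is at (498,150) and the stand's red line runs between them. Grip centre is (0.539, 0.128), looking at about -92°. Now descend and grip.

Emit:
apply_moves(plan=[[0.06,0.03,-0.003,0.01,0.035],[0.06,0.0365,-0.0035,0.04,0.035],[0.06,0.0365,-0.0035,0.075,0.035],[0.06,0.0365,-0.0035,0.1,0.035],[0.06,0.0365,-0.0035,0.118,0.035],[0.06,0.0365,-0.0035,0.124,0.035],[0.06,0.0365,-0.0035,0.124,0.035],[0.06,0.0365,-0.0035,0.124,0.035],[0.0,0.0365,-0.0035,0.124,0.035],[0.0,0.0365,-0.0035,0.124,0.035],[0.0,0.0365,-0.0035,0.124,0.035],[0.0,0.0365,-0.0035,0.124,0.035]], newtons=30)

```text
t: 12.15
tool_pos: [0.5393, 0.1296, 0.2659]
tool_rot: [3.141, -0.044, 0.003]
contact_force: [-0.4, -14.7, 8.7]
opening: 0.012
grip_force: 10.0
```

Emit:
apply_moves(plan=[[0.0,0,0,0,0],[0.0,0,0,0,0],[0.0,0,0,0,0]])

```text
t: 12.4
tool_pos: [0.5394, 0.1294, 0.266]
tool_rot: [3.14, -0.044, 0.003]
contact_force: [-1.3, -3.7, 5.9]
opening: 0.0116
grip_force: 34.5
```

Emit:
apply_moves(plan=[[0.0,-0.0004,0.0,0,-0.08],[0.0,-0.0008,0.0001,0,-0.17],[0.0,-0.0012,0.0002,0,-0.26],[0.0,-0.0015,0.0003,0,-0.35],[0.0,-0.0018,0.0004,0,-0.44],[0.0,-0.0021,0.0006,0,-0.53],[0.0,-0.0024,0.0008,0,-0.62],[0.0,-0.0027,0.001,0,-0.71],[0.0,-0.003,0.0013,0,-0.8],[0.0,-0.0032,0.0016,0,-0.9],[0.0,-0.0034,0.0018,0,-1.0],[0.0,-0.0035,0.002,0,-1.07]])

```text
t: 13.4
tool_pos: [0.5355, 0.128, 0.266]
tool_rot: [-2.721, -1.569, -0.001]
contact_force: [-3.6, -1.0, 7.3]
opening: 0.0109
grip_force: 34.7
```

Emit:
apply_moves(plan=[[0.0,0,0,0,0],[0.0,0,0,0,0],[0.0,0,0,0,0]])

```text
t: 13.65
tool_pos: [0.5355, 0.128, 0.266]
tool_rot: [-2.725, -1.563, -0.001]
contact_force: [-3.2, -0.7, 7.2]
opening: 0.0112
grip_force: 34.7
```

Run:
```python
from h import *
A=np.array([.539,.124])
out=[]
for n in("top","side","wrist"):
    p=shot(n)
    for a in eyes.tip_of("marker",p)[:1]:
        X=at_z(p,a["point"],.06); d=X[:2]-A; print(n,"marker",a["confidence"],a["point"],X.round(4),np.degrees(np.arctan2(d[1],d[0])),np.hypot(*d))
    hsv=cv2.cvtColor(p["img"],cv2.COLOR_BGR2HSV)
    m=cv2.inRange(hsv,(0,130,80),(4,255,255))|cv2.inRange(hsv,(174,130,80),(180,255,255))
    k,l,s,c=cv2.connectedComponentsWithStats(m)
    for i in range(1,k):
        if s[i,4]>12:
            ys,xs=np.nonzero(l==i); w=np.array([at_z(p,(x,y),0)[:2] for x,y in zip(xs,ys)])
            u,_,v=np.linalg.svd(w-w.mean(0),full_matrices=False); print(n,"red",s[i],w.mean(0).round(4),np.degrees(np.arctan(v[0,1]/v[0,0])).round(2),w.min(0).round(3),w.max(0).round(3))
    x,y=map(int,proj(p,(.62,.17,.03))); h,ww=(110,145) if n!="wrist" else (200,320)
    y=np.clip(y,h,400-h);x=np.clip(x,ww,640-ww); out.append(cv2.resize(p["img"][y-h:y+h,x-ww:x+ww],(400,300)))
cv2.imwrite("pics/m1.png",np.vstack([np.hstack(out[:2]),np.hstack([out[2],out[2]*0])]))
```

```text
top marker 0.79 [220.0, 157.4] [0.6824 0.2105 0.06  ] 31.11965585540892 0.16746326184216026
top red [218 358   9  11  19] [0.1844 0.203 ] -12.88 [0.173 0.191] [0.196 0.21 ]
top red [217 366  10  12  26] [0.1656 0.1992] 27.47 [0.153 0.189] [0.178 0.212]
top red [171 369  10   8  15] [0.1616 0.3129] -51.94 [0.155 0.302] [0.171 0.322]
top red [166 369  67  31 846] [0.1281 0.2549] -88.89 [0.102 0.174] [0.171 0.332]
side red [  255    43   385   148 20993] [ 0.4153 -0.6897] 53.38 [-0.127 -1.819] [ 0.945 -0.061]
side red [311 225  25  30  90] [0.5378 0.0211] 88.38 [ 0.534 -0.03 ] [0.542 0.072]
side red [626 273   9  10  20] [-0.1187 -0.273 ] -44.97 [-0.129 -0.281] [-0.109 -0.262]
side red [ 509  305   70   95 1253] [0.0521 0.0386] -53.52 [-0.05  -0.075] [0.102 0.103]
wrist red [360   0  94 155 769] [0.6252 0.1754] 30.83 [0.577 0.146] [0.671 0.202]
wrist red [353 260   7   9  39] [0.5351 0.0766] 88.7 [0.533 0.073] [0.537 0.08 ]
wrist red [373 290  15  27  87] [0.5342 0.0374] 88.26 [0.532 0.024] [0.536 0.051]
```

View pics/m1.png

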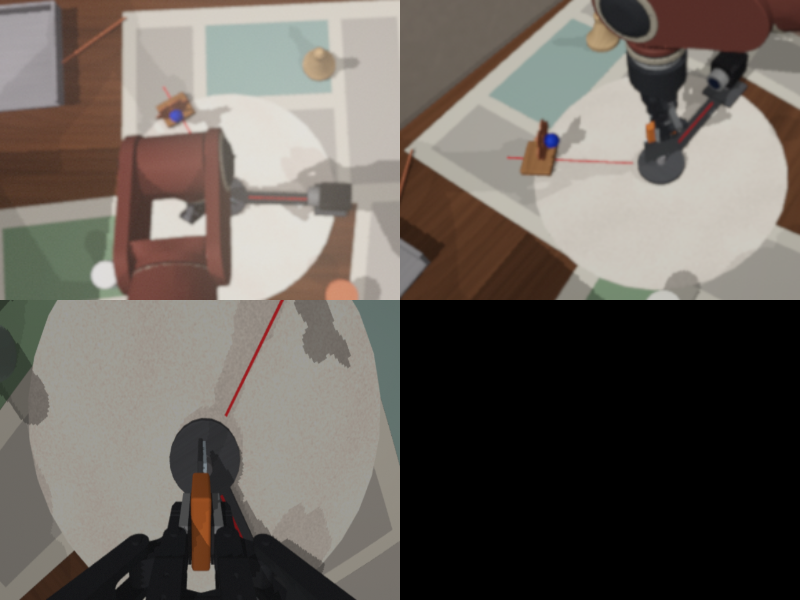

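The red line is at 30.8° through (0.625, 0.175) and passes about 1 to 2 mm from the bead's centre. The top view shows it coming out on both sides of the bead, at crop (176,115). I'll hold briefly, then hand in.

Emit:
apply_moves(plan=[[0.0,0,0,0,0],[0.0,0,0,0,0],[0.0,0,0,0,0],[0.0,0,0,0,0],[0.0,0,0,0,0],[0.0,0,0,0,0]])

```text
t: 14.45
tool_pos: [0.5355, 0.128, 0.266]
tool_rot: [-2.725, -1.563, -0.001]
contact_force: [-3.4, -0.2, 7.5]
opening: 0.0115
grip_force: 34.7
```

```bash
python3 -c "
from h import *
o=telemetry.get_obs(); print(o['t'],o['grip_force'],o['tool_rot']); print(ctrl.finish_job())"
```

```text
14.45 34.68266487121582 [-2.72457219e+00 -1.56288488e+00 -9.90717095e-04]
the job is handed in; nothing more can be done
None
```

I handed the job in at 14.5 s: the rejected flower stands in the basket, and the gripper holds the mirror at 35 N with the red line measured 1–2 mm from the bead's centre; the hand-in call returned no verdict.

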